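# Prime the vacuum hold-down from its switch stations

## Robot

A 6-joint arm with a two-finger parallel gripper is mounted at the origin on a cart in front of the work surface, level with it; the furniture and walls round the work are solid. World frame = base frame: x ahead of the robot, y to its left, z up, the work surface at z = 0. Lengths are in m, angles in rad, forces in N, time in s.
With the tool pointing down it reaches from about 0.375 to 0.9 m from the base axis. Payload 3.1 kg.
Tool frame: the origin (TCP) lies between the finger pads; the fingertips stand 8 mm ahead of it and the grasp point (between the pads) lies 11 mm behind it; z points along the fingers, y is the line along which they close (so a half turn about z gives the same grasp; the last joint's range is limited). The gripper opens to 85 mm and grips with 20 to 120 N. Pads are 22 mm wide; open, the fingers measure 114 mm over their backs; the gripper's body (76 mm by 85 mm) begins 54 mm behind the grasp point. The pads swing forward as they close: fully open they stand 13 mm farther back than shut.
Start: joints at [-1.335, 0.527, 1.433, -0, 1.181, -0.178], TCP at [0.252, -0.572, 0.239] pointing down, gripper open.
Joint ranges: [-3.08, 3.08], [-0.75, 2.2], [0.22, 2.44], [-1.43, 4.57], [0, 2.65], [-2.85, 2.85]. Speed limits (rad/s): [2.79, 2.79, 3.14, 3.14, 3.14, 3.14].

## Interface

Orientations are given as a unit quaternion [x, y, z, w].
In Python, from station import readout, cams, sign_off gives the robot as it stands.
- The arm moves only by the tool send_rows, never from a script. Its argument "commands" is text: rows parted by semicolons, each of 5 numbers parted by spaces: the finger opening in mm, from 0 to 85.4, then the shift along the tool's x, y, z each as a share of 0.02 m, from -1 to 1, then the turn about the tool's z as a share of 4 degrees, from -1 to 1. In form: grip dx dy dz spin; .... A call has 1 to 20 rows; each row shifts and turns the commanded pose from where the row before left it, along the tool's axes as they then stand; what a row does not reach is not made up. A row lasts 1/12 s, in which the tool goes at most 41.7 mm and 7.16 degrees, less where a joint would pass 70% of its speed; a pose out of reach is approached as far as the arm can. A call with a number of a shift or a turn outside -1 to 1 is refused whole. A call with a gripper value outside its range is refused whole. The fingers move at their own pace and stop on an object; "grip_force" is the grip in N (left out, the last holds). Time passes only in rows, so rows that do not move let the fingers close. It gives the time, the measured TCP pose, the force, the opening and the grip force at its end, in the units of the state.
- readout.sense(): the state, without advancing time (a new reading comes with each control period).
- cams.snapshot(name): name is "side" or "top" or "wrist"; returns a dict with "pixels" (384x512x3 uint8, red, green, blue), "intrinsics" (3x3 intrinsics, pixels), "dist" ([k1, k2, p1, p2, k3] as OpenCV has them; the pictures are not rectified), "eye" and "rotation" of the camera in the world. Camera axes: x right, y down, z forward; pixel columns grow to the right and rows downward; lengths in m; the calibration is good to about 2 mm. A picture is of the moment at which its call begins. There is no depth.
- sign_off(): hands the job in; it is judged then, once.
The state is a dict: "t": time; "q": joint angles; "qd": joint speeds; "tau": joint torques, N m; "tcp_pos": TCP position; "tool_rot": TCP orientation; "force": force on the tool from outside, world axes, zero at the start; "ft_torque": the same for the moment, N m; "finger_gap": opening from 0.0 (shut) to 1.0 (fully open); "gripper_force": force on a finger pad.
Only numpy, scipy, OpenCV 4.12 (cv2) and the standard library are available. Lean on these libraries where they do the work, as an engineer would, in place of code of your own. Each camera call takes 0.05 s, during which the arm holds its last target. There are 200 camera calls.

## Task

Prime the vacuum hold-down from the three grey switch boxes: first press the raised, white-striped end of the black rocker until it is fully over, then push the blue button all the way in so that it stays in, then press the green button fully down and keep it pressed: finish while still holding the green button down with the fingertips. Leave the red button alone, and do not lift or shove the boxes or disturb the things standing around them.

Things in the scene. Friction and masses are not known exactly. Their poses are not given: they have to be found in the camera images.
- mains_station: Loose grey switch box, 120 x 76 x 46 mm, 0.85 kg, rubber foot, with the black rocker in a black bezel (4 mm high) in the middle of its top. Its origin is the centre of its underside, x along its 120 mm length, y across, z up.
- rocker_press (a point): The point to press on the rocker: on the upper face of its white-striped end, 23 mm from the pivot towards the box's +x end; moves with the rocker. The rocker is a black V-shaped paddle, 60 mm long (along the box's x) and 26 mm wide, its pivot in the middle of the box 50 mm above the table. At the start the striped end stands up and this point is about 69 mm above the table; fully over, the striped half lies level, 56 mm above the table, 6 mm proud of the bezel.
- rocker (a joint): Tilt of the rocker, rad: -0.2 = off (striped end up), +0.2 = on, fully over (striped end down). Held by friction (0.05 N m, so 2 to 3 N at the press point): it stays where it is left. At least +0.15 counts as on.
- valve_station: Loose grey switch box, 120 x 76 x 46 mm, 0.85 kg, rubber foot, with one blue button in an aluminium collar (46 mm across, 8 mm high) in the middle of its top. Its origin is the centre of its underside, x along its 120 mm length, y across, z up.
- blue_top (a point): Centre of the top face of the blue button (30 mm across); about 65 mm above the table when out, 58 mm when in (still 4 mm proud of its collar).
- blue (a joint): How far the blue button is pushed in, m: 0 = out, 0.007 = fully in. Held by friction of 3 N, no spring: it stays where it is pushed. At least 0.0055 counts as in.
- pump_station: Loose grey switch box, 120 x 76 x 46 mm, 0.85 kg, rubber foot, with a green and a red spring button on top, each in a black collar 44 mm across and 12 mm high; green 30 mm from the middle towards the box's -x end, red 30 mm towards its +x end. Its origin is the centre of its underside, x along its 120 mm length, y across, z up.
- green_top (a point): Centre of the top face of the green button (28 mm across); 68 mm above the table when up, 62 mm when fully down (still 4 mm proud of its collar).
- green (a joint): How far the green button is pressed, m: 0 = up, 0.006 = fully down. Spring button: starts to move at 1.5 N, fully down at 5 N, comes up when let go. At least 0.004 counts as held down.
- red_top (a point): Centre of the top face of the red stop button, same size, height and spring as the green one. Not to be pressed.
- red (a joint): How far the red button is pressed, m: 0 = up, 0.006 = fully down.
- spool_solder: Loose bystander: white spool, 54 mm across, 32 mm tall; origin at the centre of its underside.
- tape_measure: Loose bystander: yellow and black tape measure, 80 x 62 x 37 mm; origin at the centre of its underside.
- weight_0: Loose bystander: grey steel bar weight, 100 x 50 x 25 mm; origin at the centre of its underside.

How it is judged:
By the outcome, as a careful person would: the job done as asked, in the order asked, and still so for the second after the job is handed in, while the arm keeps its last pose, push and grip.
It also fails if it takes over 45 s, if anything falls off the work surface, if the arm or the gripper's body presses on something with over 40 N, if the wrist force passes 120 N, or if a joint passes its speed limit or range.

## Working session

There is one attempt and no reset: what is moved stays moved. The work goes in short steps, Python scripts to look and compute and a tool call to move; the robot and the scene stay as the last step left them, time stands still between calls to the robot, and variables do not carry over. Pictures are saved under pics/ and viewed, at most 10 in all, crops included, and the job is handed in when it is done.

Besides the shell and the picture viewer there is one more tool, called as name(argument=value, ...) on one line, values as JSON. send_rows: Moves the arm, as the interface text tells. Its arguments: {"type":"object","properties":{"commands":{"type":"string"},"grip_force":{"type":"number"}},"required":["commands"]}

```bash
mkdir -p pics
cat > h.py <<'E'
import numpy as np, cv2
from station import readout, cams, sign_off
def snap(n,f=None):
    s=cams.snapshot(n)
    if f: cv2.imwrite('pics/'+f,s["pixels"][:,:,::-1])
    return s
def ray(s,uv,z):
    p=cv2.undistortPoints(np.array([[uv]],float),np.array(s["intrinsics"]),np.array(s["dist"]))[0,0]
    d=np.array(s["rotation"])@np.array([p[0],p[1],1]); e=np.array(s["eye"])
    return e+d*(z-e[2])/d[2]
E
python3 - <<'E'
from h import *
import pickle
a=snap('top','top1.png');b=snap('side','side1.png')
pickle.dump((a,b),open('s1.pkl','wb'))
for s in(a,b):print(s['eye'],np.array(s['rotation']).round(3).tolist())
print(readout.sense())
E
```

```text
[ 0.49161776 -0.0727478   0.89903005] [0.714, -0.699, 0.041, -0.034]
[0.51053741 0.73082086 0.4739673 ] [-0.056, 0.848, -0.527, 0.023]
{'t': 0.1, 'q': array([-1.33447616e+00,  5.28381258e-01,  1.43377138e+00,  4.46407185e-05,
        1.18142294e+00, -1.78459015e-01]), 'qd': array([ 0.00094319, -0.00114191, -0.0031586 , -0.00036775, -0.0006068 ,
       -0.00017589]), 'tau': array([-5.37742471e-04, -4.43304563e+01, -1.78586715e+01, -1.81016558e-04,
        3.90957110e-03,  1.32532543e-05]), 'tcp_pos': array([ 0.25177892, -0.57135346,  0.23842741]), 'tool_rot': array([ 9.78573015e-01,  2.05897718e-01, -8.04705768e-06, -9.91646284e-04]), 'force': array([ 0.05151069,  0.75915487, -0.15917188]), 'ft_torque': array([-0.0087267 ,  0.05063635,  0.0406181 ]), 'gripper_force': 0.0, 'finger_gap': 0.9995775186427471}
```

View pics/top1.png

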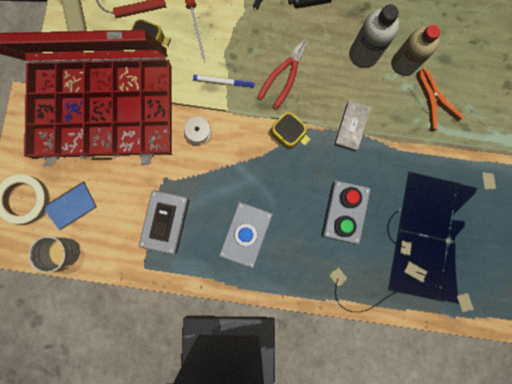

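View pics/side1.png

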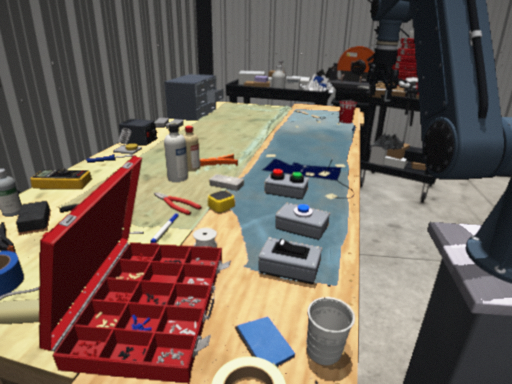

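Top view: the boxes are at about (163,222) for the rocker, (246,235) for blue and (347,212) for green/red. The rocker's stripe looks to be near (165,208), its upper end. The side view shows the same layout, with the arm clear of the boxes.

```bash
sed -i 's/np.array(s\["rotation"\])@/Rotation.from_quat(s["rotation"]).as_matrix()@/; 1a from scipy.spatial.transform import Rotation' h.py
cat >> h.py <<'E'
def blobs(m,amin):
    n,l,st,c=cv2.connectedComponentsWithStats(m.astype(np.uint8)); return [(c[i],st[i,4]) for i in range(1,n) if st[i,4]>=amin]
E
python3 - <<'E'
from h import *
import pickle
a,b=pickle.load(open('s1.pkl','rb'))
print(np.array(a['rotation']).shape)
im=a['pixels'];cv2.imwrite('pics/c1.png',cv2.resize(im[180:270,130:380,::-1],None,fx=3.2,fy=3.2,interpolation=cv2.INTER_CUBIC))
h=cv2.cvtColor(im,cv2.COLOR_RGB2HSV).astype(int);H,S,V=h[...,0],h[...,1],h[...,2]
roi=np.zeros(H.shape,bool);roi[175:275,135:385]=1
col={'blue':((H>100)&(H<125)&(S>150)&(V>120),.065),'green':((H>45)&(H<85)&(S>130)&(V>80),.068),'red':(((H<8)|(H>172))&(S>150)&(V>90),.068)}
for k,(m,z) in col.items():
    for c,n in blobs(m&roi,40): print(k,c.round(1),n,ray(a,c,z).round(4))
g=(S<45)&(V>90)&roi
cs,_=cv2.findContours(g.astype(np.uint8),cv2.RETR_EXTERNAL,cv2.CHAIN_APPROX_NONE)
for c in cs:
    if cv2.contourArea(c)<600: continue
    r=cv2.minAreaRect(c); P=np.array([ray(a,p,.046)[:2] for p in cv2.boxPoints(r)])
    e=P[1]-P[0],P[2]-P[1]; L=max(e,key=np.linalg.norm)
    print('box',np.round(r[0],1),P.mean(0).round(4),[np.linalg.norm(x).round(4) for x in e],'yaw',np.degrees(np.arctan2(L[1],L[0])).round(1))
E
```

```text
(4,)
blue [245.3 234.4] 140 [ 0.4939 -0.0641  0.065 ]
green [346.6 225.7] 153 [ 0.5152 -0.2647  0.068 ]
red [352.5 196.6] 154 [ 0.5735 -0.2767  0.068 ]
box [325.  254.5] [ 0.457 -0.226] [np.float64(0.2402), np.float64(0.0782)] yaw -88.8
box [246.3 234.7] [ 0.4938 -0.066 ] [np.float64(0.1228), np.float64(0.0815)] yaw -18.5
box [346.7 211.2] [ 0.5457 -0.2702] [np.float64(0.1247), np.float64(0.0798)] yaw -11.2
box [182.2 215.9] [0.5304 0.0648] [np.float64(0.2544), np.float64(0.1587)] yaw -24.5
```

View pics/c1.png

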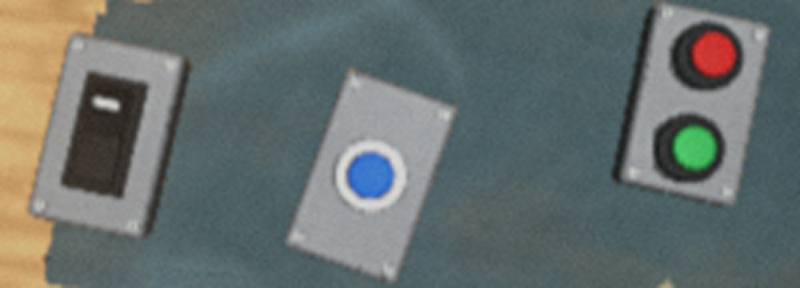

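The crop shows the white stripe at crop (106,103), which is image (163,212), on the far (+x) end of the rocker. The plate's screws are at crop (77,43), (176,63), (38,206) and (133,226). The red–green spacing comes out at 59.5 mm against 60 expected, so the calibration holds.

```bash
cat >> h.py <<'E'
def to(target):
    s=readout.sense(); R=Rotation.from_quat(s['tool_rot']).as_matrix()
    d=R.T@(np.array(target)-s['tcp_pos']); print('rows units x,y,z',(d/.02).round(2),'yaw of tool x',np.degrees(np.arctan2(R[1,0],R[0,0])).round(2)); return d
E
python3 - <<'E'
from h import *
import pickle
a,b=pickle.load(open('s1.pkl','rb'))
P=[ray(a,(130+x/3.2,180+y/3.2),.046)[:2] for x,y in((77,43),(176,63),(38,206),(133,226))]
c=np.mean(P,0); ax=(P[0]+P[1]-P[2]-P[3])/2; print(c,ax,np.linalg.norm(ax),np.linalg.norm(P[0]-P[1]),np.degrees(np.arctan2(ax[1],ax[0])))
u=ax/np.linalg.norm(ax); print('press',c+.023*u,'stripe',ray(a,(163.1,212.2),.069))
P=[ray(a,(130+x/3.2,180+y/3.2),.046)[:2] for x,y in((667,13),(760,35),(632,172),(728,192))];print('pump',np.mean(P,0))
to([*(c+.023*u),.12])
E
```

```text
[0.51577438 0.10344693] [ 0.10362372 -0.02140245] 0.10581086996803275 0.0646042654431064 -11.669779356191588
press [0.53829896 0.0987947 ] stripe [0.53418919 0.09966145 0.069     ]
pump [ 0.54369981 -0.27222085]
rows units x,y,z [ 26.61 -24.88   5.98] yaw of tool x 23.76
```

send_rows(commands="0 0.95 -0.89 0 0;0 0.95 -0.89 0 0;0 0.95 -0.89 0 0;0 0.95 -0.89 0 0;0 0.95 -0.89 0 0;0 0.95 -0.89 0 0;0 0.95 -0.89 0 0;0 0.95 -0.89 0 0;0 0.95 -0.89 0 0;0 0.95 -0.89 0 0;0 0.95 -0.89 0 0;0 0.95 -0.89 0 0;0 0.95 -0.89 0 0;0 0.95 -0.89 0 0;0 0.95 -0.89 0 0;0 0.95 -0.89 0 0;0 0.95 -0.89 0 0;0 0.95 -0.89 0 0;0 0.95 -0.89 0 0;0 0.95 -0.89 0 0")

```text
t: 1.77
tcp_pos: [0.4563, -0.0916, 0.2391]
tool_rot: [0.979, 0.206, -0.0, -0.0]
force: [0.7, -0.6, 0.1]
finger_gap: 0.001
gripper_force: 0.0
```

send_rows(commands="0 0.95 -0.88 0.5 0;0 0.95 -0.88 0.5 0;0 0.95 -0.88 0.5 0;0 0.95 -0.88 0.5 0;0 0.95 -0.88 0.5 0;0 0.95 -0.88 0.5 0;0 0.95 -0.88 0.5 0;0 0.95 -0.88 0.5 0;0 0 0 0 1;0 0 0 0 1;0 0 0 0 1;0 0 0 0 1;0 0 0 0 1;0 0 0 0 1;0 0 0 0 1;0 0 0 0 1;0 0 0 0 0.85;0 0 0 0 0;0 0 0 0 0")

```text
t: 3.35
tcp_pos: [0.5383, 0.0971, 0.159]
tool_rot: [0.995, -0.101, -0.0, 0.0]
force: [0.0, 0.3, -0.6]
finger_gap: 0.001
gripper_force: 0.0
```

Run:
```python
from h import *
to([.5365,.099,.075]); s=readout.sense(); print(s['tcp_pos'],s['force'],s['finger_gap'],s['t'])
a=snap('wrist','w1.png');b=snap('side')
cv2.imwrite('pics/sd2.png',cv2.resize(b['pixels'][170:300,200:380,::-1],None,fx=4,fy=4))
```

```text
rows units x,y,z [-0.11 -0.07  4.2 ] yaw of tool x -11.55
[0.53832426 0.09712004 0.15902892] [ 0.00439361  0.28316047 -0.58597075] 0.0010779770937686198 3.35
```

View pics/w1.png

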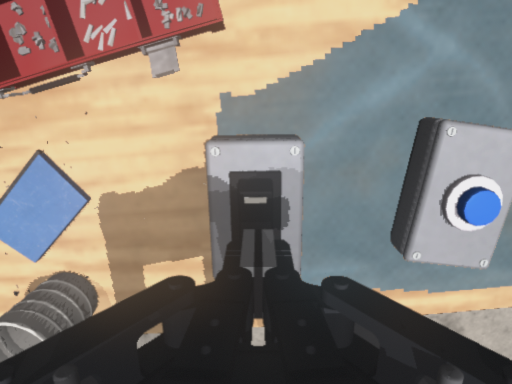

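The wrist view shows the tool lined up with the rocker: the stripe is at (256,200) and the fingers are at column 258. The blue button is at (479,206). I'll cross-check the positions from this view.

Run:
```python
from h import *
a=snap('wrist')
print('stripe',ray(a,(255.5,200),.069),'blue',ray(a,(479,206),.065), 'screws far',ray(a,(215,150),.046),ray(a,(295,150),.046))
print(np.mean([ray(a,(215,150),.046),ray(a,(295,150),.046)],0)-np.array([.0519,-.0107,0]), 'centre')
```

```text
stripe [0.53528762 0.09947447 0.069     ] blue [ 0.49574919 -0.06267953  0.065     ] screws far [0.57287259 0.12311    0.046     ] [0.56076814 0.06387553 0.046     ]
[0.51492037 0.10419277 0.046     ] centre
```

send_rows(commands="0 0 -0.1 0.8 0;0 0 0 0.8 0;0 0 0 0.8 0;0 0 0 0.8 0;0 0 0 0.5 0;0 0 0 0.2 0;0 0 0 0.1 0;0 0 0 0.1 0;0 0 0 0.1 0;0 0 0 0.1 0;0 0 0 0.1 0;0 0 0 0.1 0;0 0 0 0.1 0;0 0 0 0 0")

```text
t: 4.67
tcp_pos: [0.5399, 0.099, 0.0675]
tool_rot: [0.995, -0.101, 0.001, -0.0]
force: [2.0, -0.9, 2.2]
finger_gap: -0.004
gripper_force: 1.2
```

send_rows(commands="0 0 0 0.05 0;0 0 0 0.05 0;0 0 0 0.05 0;0 0 0 0.05 0;0 0 0 0.03 0;0 0 0 0 0;0 0 0 0 0")

```text
t: 5.25
tcp_pos: [0.539, 0.0991, 0.0639]
tool_rot: [0.995, -0.101, 0.0, 0.0]
force: [0.8, -0.3, 11.8]
finger_gap: -0.001
gripper_force: 5.7
```

send_rows(commands="0 0 0 -0.5 0;0 0 0 -0.9 0;0 0 0 -0.9 0;0 0 0 -0.9 0;0 -0.05 0.84 0 0;0 -0.05 0.84 0 0;0 -0.05 0.84 0 0;0 -0.05 0.84 0 0;0 -0.05 0.84 0 0;0 -0.05 0.84 0 0;0 -0.05 0.84 0 0;0 -0.05 0.84 0 0;0 -0.05 0.84 0 0;0 -0.05 0.84 0 0;0 0 0 0 0;0 0 0 0 0")

```text
t: 6.58
tcp_pos: [0.4939, -0.0634, 0.1263]
tool_rot: [0.995, -0.102, -0.002, -0.001]
force: [-0.9, 0.6, 0.0]
finger_gap: -0.002
gripper_force: 0.0
```

Run:
```python
from h import *
to([.495,-.0635,.066])
a=snap('wrist','w2.png');b=snap('side')
h=cv2.cvtColor(a['pixels'],cv2.COLOR_RGB2HSV).astype(int);H,S,V=h[...,0],h[...,1],h[...,2]
for c,n in blobs((H>100)&(H<125)&(S>180)&(V>120),100): print(c,n,ray(a,c,.065))
cv2.imwrite('pics/sd2.png',cv2.resize(b['pixels'][180:300,220:370,::-1],None,fx=5,fy=5,interpolation=cv2.INTER_CUBIC))
```

```text
rows units x,y,z [ 0.06 -0.    3.02] yaw of tool x -11.75
```

View pics/sd2.png

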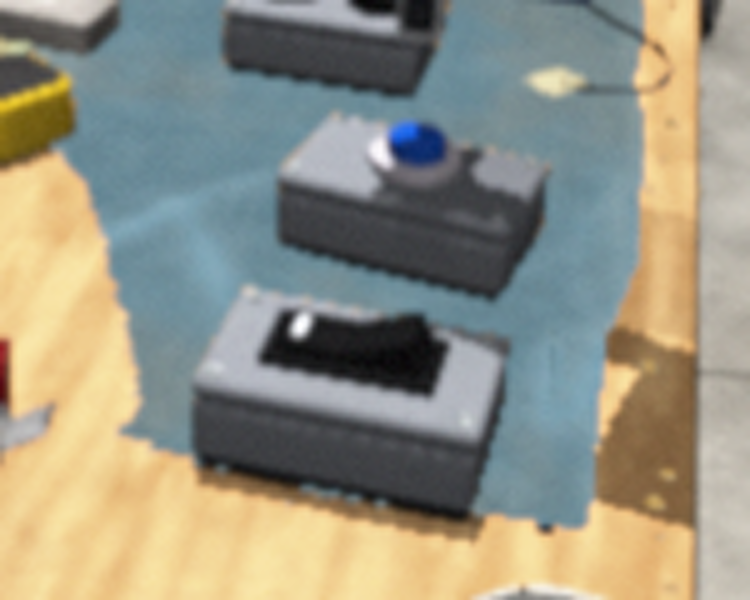

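View pics/w2.png

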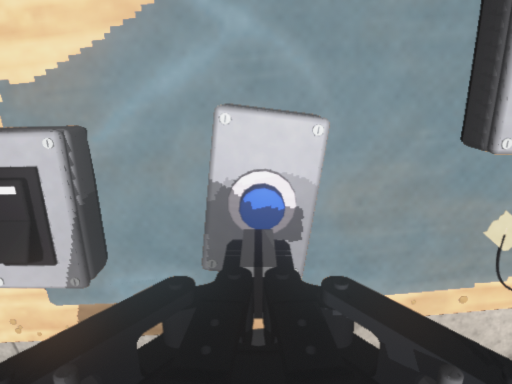

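The side crop shows the rocker's striped end (crop (300,325)) lying flat and its other end (425,330) raised, so it is fully over. In the wrist view the blue button is at (262,207), just ahead of the fingertips and in line with them at column 258.

send_rows(commands="0 0.06 0.05 0.8 0;0 0 0 0.8 0;0 0 0 0.6 0;0 0 0 0.2 0;0 0 0 0.1 0;0 0 0 0.1 0;0 0 0 0.1 0;0 0 0 0.1 0;0 0 0 0.1 0;0 0 0 0.1 0;0 0 0 0.05 0;0 0 0 0 0;0 0 0 0 0")

```text
t: 7.77
tcp_pos: [0.4967, -0.0646, 0.0661]
tool_rot: [0.995, -0.102, 0.001, -0.0]
force: [0.7, 2.8, 5.0]
finger_gap: -0.0
gripper_force: 2.3
```

send_rows(commands="0 0 0 0.04 0;0 0 0 0.03 0;0 0 0 0 0;0 0 0 0 0")

```text
t: 8.1
tcp_pos: [0.4967, -0.0646, 0.0659]
tool_rot: [0.995, -0.101, 0.001, 0.0]
force: [-0.6, 3.6, 16.2]
finger_gap: 0.001
gripper_force: 7.9
```

send_rows(commands="0 0 0 -0.5 0;0 0 0 -0.9 0;0 0 0 -0.9 0;0 0 0 -0.9 0;0 0.27 0.88 0 0;0 0.27 0.88 0 0;0 0.27 0.88 0 0;0 0.27 0.88 0 0;0 0.27 0.88 0 0;0 0.27 0.88 0 0;0 0.27 0.88 0 0;0 0.27 0.88 0 0;0 0.27 0.88 0 0;0 0.27 0.88 0 0;0 0.22 0.86 0 0;0 0 0 0 0;0 0 0 0 0")

```text
t: 9.52
tcp_pos: [0.5143, -0.2668, 0.1281]
tool_rot: [0.995, -0.102, -0.0, -0.0]
force: [0.6, 0.8, 0.1]
finger_gap: 0.002
gripper_force: 0.0
```

Run:
```python
from h import *
to([.515,-.2655,.070])
a=snap('wrist','w3.png');b=snap('side')
h=cv2.cvtColor(a['pixels'],cv2.COLOR_RGB2HSV).astype(int);H,S,V=h[...,0],h[...,1],h[...,2]
for c,n in blobs(((H<8)|(H>172))&(S>150)&(V>80),200): print('red',c,n,ray(a,c,.068))
for c,n in blobs((H>45)&(H<85)&(S>130)&(V>60),200): print('green',c,n,ray(a,c,.068))
cv2.imwrite('pics/sd3.png',cv2.resize(b['pixels'][160:300,220:370,::-1],None,fx=4,fy=4,interpolation=cv2.INTER_CUBIC))
```

```text
rows units x,y,z [ 0.02 -0.07  2.91] yaw of tool x -11.74
red [255.97716895 118.2283105 ] 657 [ 0.56978722 -0.27707205  0.068     ]
```

View pics/w3.png

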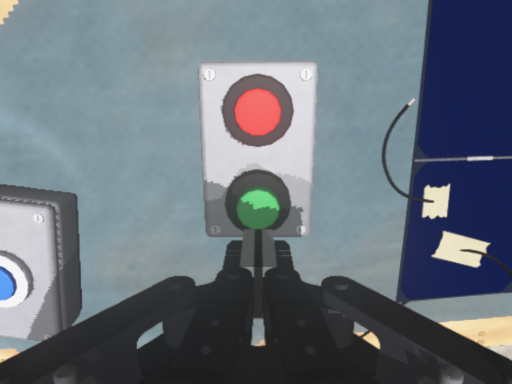

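View pics/sd3.png

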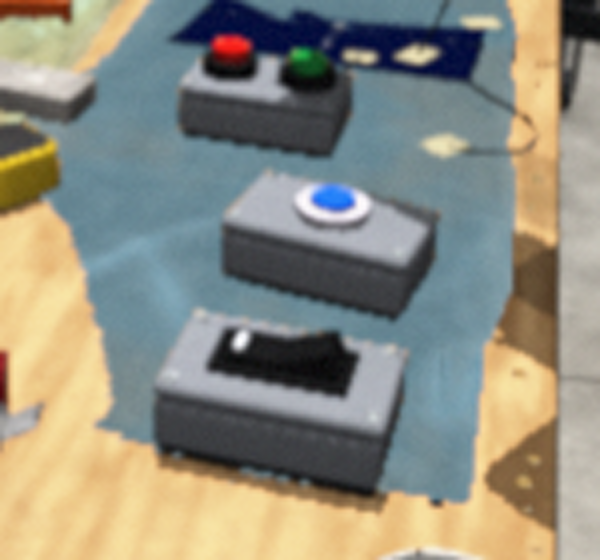

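The side crop shows the blue button flat in its collar at (332,198) and the rocker still over. In the wrist view green is at (258,209), in line with the fingers, and red at (258,112) is well ahead of them.

send_rows(commands="0 0.02 -0.05 0.8 0;0 0 0 0.8 0;0 0 0 0.5 0;0 0 0 0.2 0;0 0 0 0.1 0;0 0 0 0.1 0;0 0 0 0.1 0;0 0 0 0.1 0;0 0 0 0.1 0;0 0 0 0.08 0;0 0 0 0.05 0;0 0 0 0 0;0 0 0 0 0;0 0 0 0 0")

```text
t: 10.78
tcp_pos: [0.5155, -0.265, 0.0701]
tool_rot: [0.995, -0.101, 0.001, 0.0]
force: [0.9, 1.7, 4.7]
finger_gap: -0.002
gripper_force: 2.4
```

send_rows(commands="0 0 0 0.05 0;0 0 0 0 0;0 0 0 0 0;0 0 0 0 0;0 0 0 0 0;0 0 0 0 0")

```text
t: 11.28
tcp_pos: [0.5156, -0.265, 0.07]
tool_rot: [0.995, -0.101, 0.001, 0.0]
force: [-0.4, 1.5, 11.2]
finger_gap: -0.003
gripper_force: 5.5
```

Run:
```python
from h import *
s=readout.sense();print(s['tcp_pos'],s['force'],s['qd'].round(3))
t=snap('top');b=snap('side')
cv2.imwrite('pics/end.png',np.vstack([cv2.resize(t['pixels'][100:270,130:400,::-1],(540,340)),cv2.resize(b['pixels'][160:290,200:370,::-1],(540,255))]))
```

```text
[ 0.51555469 -0.26502876  0.06999659] [-0.3555931   1.52874772 11.18569879] [-0.001  0.001  0.    -0.001  0.     0.   ]
```

View pics/end.png

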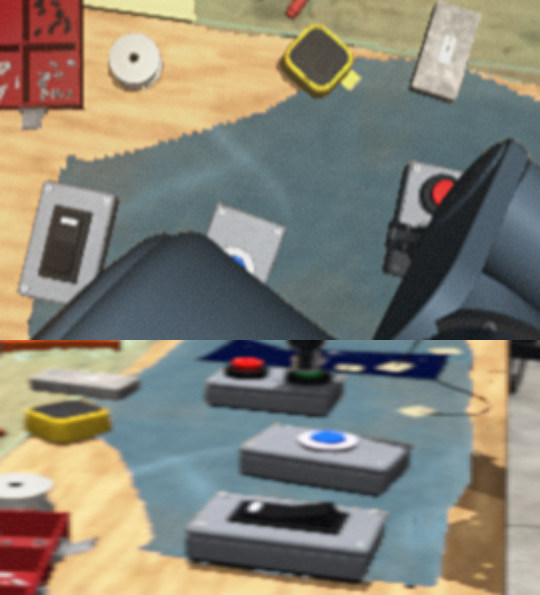

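The final picture shows the fingertips on green (lower panel, about (305,372)). Red is up at (245,365), blue is in at (327,438) and the rocker is over at (285,512). The boxes and bystanders haven't moved, and there is a steady 11 N on green, so I'm handing in.

```bash
python3 -c "
from station import sign_off
print(sign_off())"
```

```text
the job is handed in; nothing more can be done
None
```

The rocker is fully over, the blue button is in, and the job was handed in at about 11 s with the fingertips holding green down at about 11 N; red was not pressed, and no box or bystander visibly moved.

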